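Clamp up a glued tile-topped serving tray with a one-hand bar clamp

ROBOT

A 6-joint arm with a two-finger parallel gripper is mounted at the origin on a cart in front of the work surface, level with it; the furniture and walls round the work are solid. World frame = base frame: x ahead of the robot, y to its left, z up, the work surface at z = 0. Lengths are in m, angles in rad, forces in N, time in s.
With the tool pointing down it reaches from about 0.35 to 0.975 m from the base axis. Payload 7.1 kg.
Tool frame: the origin (TCP) lies on the centre line of the jaws, within the pads' length; the fingertips stand 17 mm ahead of it and the grasp point (between the pads) lies 2 mm behind it; z points along the fingers, y is the line along which they close (so a half turn about z gives the same grasp; the last joint's range is limited). The gripper opens to 88 mm and grips with 3 to 60 N. Pads are 20 mm wide; open, the fingers measure 115 mm over their backs; the gripper's body (75 mm by 178 mm) begins 61 mm behind the grasp point.
Start: joints at [-1.301, 0.423, 1.63, -0, 1.089, -0.019], TCP at [0.178, -0.599, 0.24] pointing down, gripper open.
Joint ranges: [-3, 3], [-0.9, 2.11], [0.09, 2.58], [-1.31, 4.45], [0.11, 2.69], [-2.54, 2.54]. Speed limits (rad/s): [2.39, 2.39, 3.01, 3.14, 3.14, 3.14].

INTERFACE

Orientations are given as a 3x3 rotation matrix whose columns are the frame's x, y, z axes.
In Python, from plant import sensors, optics, ticket gives the robot as it stands.
- The arm moves only by the shell command python3 -m pendant 'ROWS' [FORCE]. ROWS is JSON, a list that holds one entry, the list of rows, each a list of 7 numbers: the opening, from 0 (shut) to 1 (fully open), then the shift along the tool's x, y, z in m, then the turn, a rotation vector about the tool's x, y, z in degrees. In form: [[[grip, dx, dy, dz, ax, ay, az], ...]]. A call has 1 to 8 rows; each row shifts and turns the commanded pose from where the row before left it, along the tool's axes as they then stand; what a row does not reach is not made up. A row lasts 1/12 s, in which the tool goes at most 41.7 mm and 7.16 degrees, less where a joint would pass 70% of its speed; a pose out of reach is approached as far as the arm can. A call is refused whole if a number of a shift passes 0.0417 or a number of a turn 7.16, either way. A call with a gripper value outside its range is refused whole. The fingers move at their own pace and stop on an object; FORCE is the grip in N (left out, the last holds). Time passes only in rows, so rows that do not move let the fingers close. It gives the time, the measured TCP pose, the force, the opening and the grip force at its end, in the units of the state.
- sensors.sense(): the state, without advancing time (a new reading comes with each control period).
- optics.camera(name): name is "scene" or "top"; returns a dict with "frame" (400x640x3 uint8, red, green, blue), "fx", "fy", "cx", "cy" (pixels), "rvec" (rotation vector, rad) and "tvec" (3), from world to camera coordinates, as OpenCV has them. Camera axes: x right, y down, z forward; pixel columns grow to the right and rows downward; lengths in m; the calibration is good to about 2 mm. A picture is of the moment at which its call begins. There is no depth.
- ticket.finish_job(): hands the job in; it is judged then, once.
The state is a dict: "t": time; "joint_positions": joint angles; "qd": joint speeds; "joint_efforts": joint torques, N m; "eef_pos": TCP position; "orientation": TCP orientation; "contact_force": force on the tool from outside, world axes, zero at the start; "ft_torque": the same for the moment, N m; "grip_width": finger opening in m; "grasp_force": force on a finger pad.
Only numpy, scipy, OpenCV 4.12 (cv2) and the standard library are available. Lean on these libraries where they do the work, as an engineer would, in place of code of your own. Each camera call takes 0.05 s, during which the arm holds its last target. There are 200 camera calls.

TASK

A tile-topped wooden serving tray is being glued back together in its clamping jig. First press the raised far edge of the blue tile gently down and toward you, so that it slips off the bevel of the frame and lies level in the tray. Then pump the orange trigger of the bar clamp against its black handle until the sprung pad has pushed the loose rail home against the frame and the edge of the steel sleeve stands on the green ring of the pad's rod, never in past the red; finish while still holding handle and trigger squeezed together so that the pressure stays on, and leave the things standing round about alone.

Things in the scene. Friction and masses are not known exactly. Their poses are not given: they have to be found in the camera images.
- jig: Plywood board 285 x 330 x 12 mm, fixed to the table, with tray frame and clamp. Its frame: origin on the underside, x away from the robot, y left along the clamp's bar, z up. Tray frame: dark wood, x 18 to 146, y -70 to 62, rails 18 wide, tops at z 31 with 6 mm inner 45-degree bevels, light floor at z 16; inside x 36 to 128, y from -52; open on the +y side. Clamp bar along y at x -30, top z 35
- tile: loose blue tile with white lines, 90 (x) x 112 (y) x 8 mm, 0.22 kg; origin centre of underside. It lies in the tray frame tilted 0.13 rad: its +x edge rests 12 mm too high on the bevel of the back rail. Fingertips that press it down near that edge while drawing it some 8 mm to -x slip it into its seat; seated, its origin is at z 16 mm in the jig and its tilt 0
- tile_raised_edge (a point): middle of the tile's raised +x top edge (45, 0, 8 mm in the tile)
- loose_rail: loose fourth rail of the tray, dark wood, 128 (x) x 18 (y) x 19 mm, with a 4 mm lip at -y that closes over the tile's edge; origin centre of underside, stands on the jig's board. Home against the ends of the frame, its origin is at y 71 mm in the jig; it starts 5 to 11 mm short of that
- bar: steel bar with rack, black far jaw and sprung pad; origin on the bar's axis, at jig x -30, z 0, and jig y = minus the ratchet's draw (0 to 50 mm; starts at 0 to 9). A full squeeze of the trigger draws it 6 mm to jig -y (2 teeth, sometimes 1); 20 N of friction hold it when the trigger returns; it cannot be let back. With draw 0 the pad's face is at jig y 103 mm
- pad (a joint): how far the sprung pad is pushed into the steel sleeve of the far jaw, m: 0 free, 0.016 bottomed; 1 N per mm. The pad's rod shows, from the sleeve on, 4 mm yellow, 8 green, 4 red: 0.004 to 0.012 is the sleeve's edge on green
- pad_face (a point): centre of the pad's black rubber face, 29 mm across, looking to jig -y; it meets the middle of the loose rail's outer face
- trigger: orange trigger; origin on the table under its upright hinge, at jig x 6, y -105 mm; its x axis is turned by -0.095 rad from the jig's when let go and by +0.095 when fully squeezed against its stop. Finger lever 68 x 12 x 24 mm, level, toward the robot, z 17 to 41 mm. Springs back by itself (3 to 4 N at the finger point); 10 to 16 N there to pump
- trigger_grip (a point): finger point on the trigger: middle of its outer (jig +y) face, 103 mm from the hinge, 29 mm over the table
- handle: black fixed handle, 86 x 18 x 24 mm, beside the trigger on its -y side, level, pointing at the robot, z 17 to 41 mm over the table; origin at its far end
- handle_grip (a point): finger point on the handle: middle of its outer (jig -y) face, 29 mm over the table, at jig x -97, y -148 mm, across from trigger_grip. Handle and trigger measure 58 mm over their outer faces, 39 mm when squeezed to the stop; the board below is at z 12 mm
- kitchen_timer: black kitchen timer, 67 mm across, 61 high; bystander, origin under its centre
- tape_roll: roll of cream tape lying flat, 73 mm across, 19 high; bystander, origin under its centre
- cinnamon_jar: small spice jar with a yellow cap, 42 mm across, 96 high; bystander, origin under its centre
- glue_bottle: white glue bottle with a red nozzle, 49 mm across, 142 high; bystander, origin under its centre
- sprinkle_jar: clear jar with a black cap, 54 mm across, 75 high; bystander, origin under its centre

How it is judged:
By the outcome, as a careful person would: the job done as asked, in the order asked, and still so for the second after the job is handed in, while the arm keeps its last pose, push and grip.
It also fails if it takes over 48 s, if anything falls off the work surface, if the arm or the gripper's body presses on something with over 40 N, if the wrist force passes 120 N, or if a joint passes its speed limit or range.

## Working session

There is one attempt and no reset: what is moved stays moved. The work goes in short steps, Python scripts to look and compute and a shell command to move; the robot and the scene stay as the last step left them, time stands still between calls to the robot, and variables do not carry over. Pictures are saved under pics/ and viewed, at most 10 in all, crops included, and the job is handed in when it is done.

```bash
mkdir -p pics; ls; python3 - <<'E'
from plant import sensors, optics
import cv2
print(sensors.sense())
for n in("scene","top"):
    c=optics.camera(n); cv2.imwrite(f"pics/{n}0.png",c["frame"][:,:,::-1]); print({k:v for k,v in c.items() if k!="frame"})
E
```

```text
pics
{'t': 0.0, 'joint_positions': array([-1.30102552e+00,  4.23843512e-01,  1.63072496e+00, -1.47875703e-06,
        1.08860963e+00, -1.90016214e-02]), 'qd': array([-1.03421090e-03, -5.53846264e-04, -7.15535157e-05, -1.21082863e-03,
       -1.95105904e-04,  1.17008392e-03]), 'joint_efforts': array([-3.16140859e-05, -5.44629407e+01, -2.73665231e+01,  6.43742108e-02,
        2.28533515e-02, -1.04116730e-04]), 'eef_pos': array([ 0.17785966, -0.59857749,  0.23888629]), 'orientation': array([[ 9.58593990e-01,  2.84776021e-01, -4.23800892e-04],
       [ 2.84776335e-01, -9.58592773e-01,  1.52775461e-03],
       [ 2.88154069e-05, -1.58518485e-03, -9.99998743e-01]]), 'contact_force': array([-0.25022846, -0.0407255 ,  0.36077311]), 'ft_torque': array([0.01205987, 0.02324747, 0.00527084]), 'grasp_force': 0.0, 'grip_width': 0.08732060758943072}
{'fx': 367.71761185265774, 'fy': 367.71761185265774, 'cx': 315.56026898860335, 'cy': 200.3929540506777, 'rvec': array([ 0.68537809, -2.50713409,  1.25864549]), 'tvec': array([0.40587248, 0.28603468, 0.52361204])}
{'fx': 363.11073268720685, 'fy': 363.11073268720685, 'cx': 314.3582028390602, 'cy': 194.9116865262532, 'rvec': array([ 2.09559208, -2.1260229 ,  0.17558176]), 'tvec': array([-0.15002963,  0.56954491,  0.82810268])}
```

View pics/top0.png

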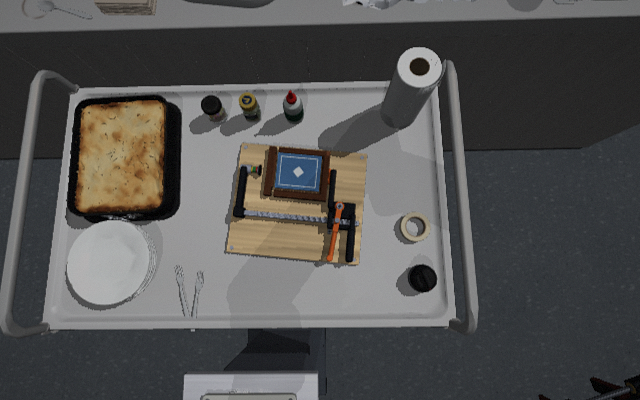

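View pics/scene0.png

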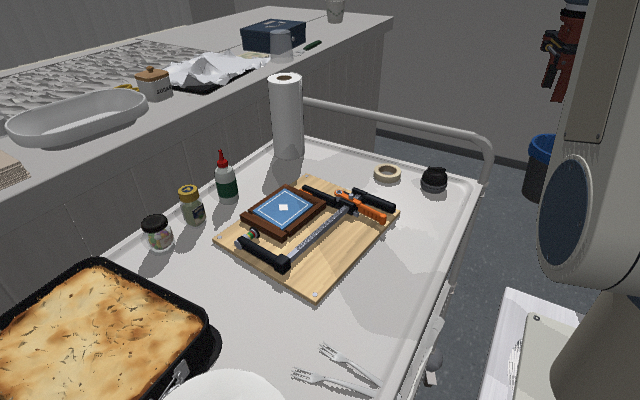

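```bash
python3 - <<'E'
import cv2
a=cv2.imread("pics/top0.png")[138:270,220:375]; cv2.imwrite("pics/topc.png",cv2.resize(a,None,fx=4.5,fy=4.5,interpolation=cv2.INTER_CUBIC))
a=cv2.imread("pics/scene0.png")[170:305,205:405]; cv2.imwrite("pics/scenec.png",cv2.resize(a,None,fx=4,fy=4,interpolation=cv2.INTER_CUBIC))
E
```

```text
(no output)
```

View pics/topc.png

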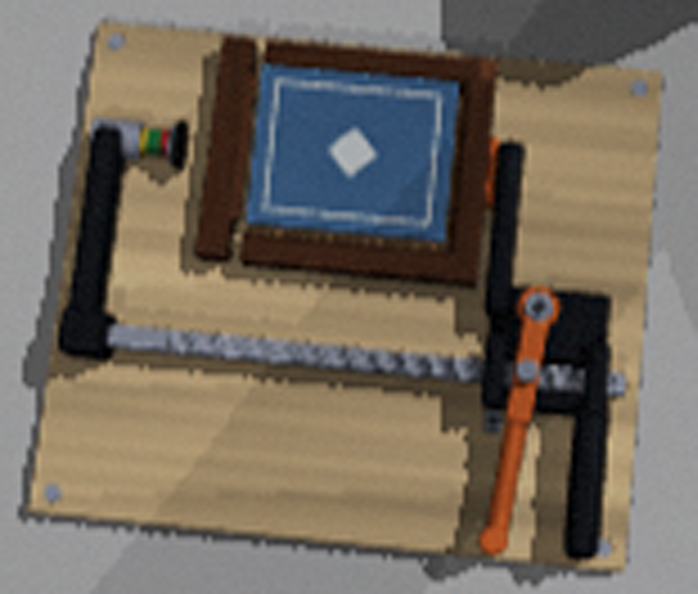

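View pics/scenec.png

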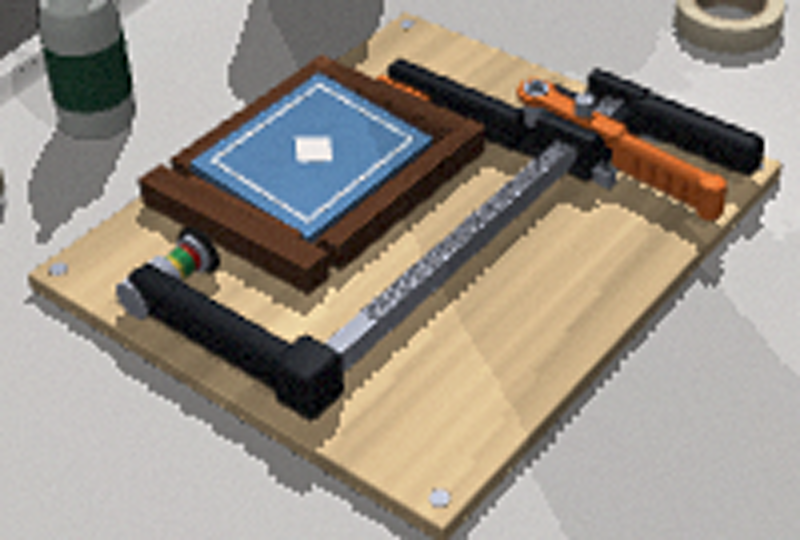

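```bash
cat > h.py <<'E'
import numpy as np, cv2
from plant import sensors, optics
from scipy.optimize import least_squares
from scipy.spatial.transform import Rotation as R
CAM={}
for n in("scene","top"): CAM[n]=optics.camera(n)
def proj(n,P):
    c=CAM[n];K=np.array([[c["fx"],0,c["cx"]],[0,c["fy"],c["cy"]],[0,0,1]])
    return cv2.projectPoints(np.array(P,float).reshape(-1,3),c["rvec"],c["tvec"],K,None)[0][:,0]
def ray(n,u,v,z):
    c=CAM[n];Rm=cv2.Rodrigues(c["rvec"])[0];o=-Rm.T@c["tvec"];d=Rm.T@[(u-c["cx"])/c["fx"],(v-c["cy"])/c["fy"],1]
    return o+d*(z-o[2])/d[2]
E
python3 - <<'E'
from h import *
T=lambda c:(220+c[0]/4.5-.4,138+c[1]/4.5-.4); S=lambda c:(205+c[0]/4-.4,170+c[1]/4-.4)
fr=[(146,-70,31),(18,-70,31),(18,62,31),(146,62,31)]
ft=[(494,60),(475,283),(245,262),(268,42)]; fs=[(322,57),(485,128),(330,243),(175,163)]
bd=[(1,1),(1,0),(0,0),(0,1)]
bt=[(97,22),(662,73),(625,572),(25,513)]; bs=[(30,275),(405,12),(780,163),(443,525)]
def pts(p):
    J=np.array(fr+[(p[3]+285*a,p[4]+330*b,12) for a,b in bd])/1000
    c,s=np.cos(p[2]),np.sin(p[2]); return J@np.array([[c,s,0],[-s,c,0],[0,0,1]])+[p[0],p[1],0]
def res(p):
    P=pts(p); return np.r_[proj("top",P)-[T(c) for c in ft+bt],proj("scene",P)-[S(c) for c in fs+bs]].ravel()
r=least_squares(res,[.5,0,-.08,-120,-200],x_scale=[.1,.1,.1,100,100],loss='soft_l1')
p=r.x;print(p);print(res(p).reshape(-1,2).round(1).tolist())
w=lambda P:(lambda c,s:np.array([p[0]+c*P[0]-s*P[1],p[1]+s*P[0]+c*P[1],P[2]]))(np.cos(p[2]),np.sin(p[2]))
for n,q in dict(edge=(.126,0,.036),trig=(-.095,-.09,.029),hand=(-.097,-.148,.029),handtop=(-.1,-.14,.041),hinge=(.006,-.105,.045)).items():
    W=w(q);print(n,W.round(4),(proj("top",W)[0]-[220,138])*4.5,(proj("scene",W)[0]-[205,170])*4)
for n in CAM:
    c=CAM[n];print(n,-cv2.Rodrigues(c["rvec"])[0].T@c["tvec"])
# colour check on tile edges: top-cam crops -> tile corners
for c in[(262,66),(460,82),(446,243),(246,226)]:
    W=ray("top",*T(c),.03);print(c,W.round(4))
E
```

```text
[ 5.45975299e-01 -1.13231861e-01 -1.10516530e-01 -1.29829000e+02
 -1.65311327e+02]
[[0.7, 0.4], [0.2, 0.3], [-1.5, 0.1], [-0.6, -0.0], [-0.1, 0.0], [0.3, -0.4], [0.1, 0.5], [0.3, 0.2], [-0.4, -0.8], [-0.1, -0.7], [2.1, 0.4], [-1.4, -1.4], [-1.4, -0.6], [-0.2, -0.5], [0.8, -0.3], [-0.1, 1.0]]
edge [ 0.6712 -0.1271  0.036 ] [367.71655705  80.67286218] [266.02443059 109.49857817]
trig [ 0.4416 -0.1922  0.029 ] [491.67441262 492.72266521] [666.90232185 180.30002595]
hand [ 0.4332 -0.2496  0.029 ] [599.17433417 507.08592655] [720.41074432 131.48923401]
handtop [ 0.4311 -0.2413  0.041 ] [585.41174502 510.44776734] [720.32604798 123.37472525]
hinge [ 0.5404 -0.2183  0.045 ] [536.83414451 305.90895704] [533.85533548  83.5213738 ]
scene [0.21186919 0.42029865 0.546972  ]
top [ 0.40099308 -0.17808488  0.9165886 ]
(262, 66) [ 0.684  -0.0658  0.03  ]
(460, 82) [ 0.6723 -0.1779  0.03  ]
(446, 243) [ 0.5798 -0.1687  0.03  ]
(246, 226) [ 0.5914 -0.0575  0.03  ]
```

```bash
cat >> h.py <<'E'
JP=np.array([.54598,-.11323]);YAW=-.1105
RJ=np.array([[np.cos(YAW),-np.sin(YAW),0],[np.sin(YAW),np.cos(YAW),0],[0,0,1]])
W=lambda q:RJ@np.array(q,float)+[*JP,0]
def go(q):  # tool-axes shift to bring TCP to jig point q
    s=sensors.sense();O=s["orientation"]
    G=np.column_stack([RJ[:,0],-RJ[:,1],[0,0,-1]])
    print("t",round(s["t"],2),"shift",(O.T@(W(q)-s["eef_pos"])).round(4),"turn",np.degrees(R.from_matrix(O.T@G).as_rotvec()).round(2),
     "jig",(RJ.T@(s["eef_pos"]-[*JP,0])).round(4),"F",(RJ.T@s["contact_force"]).round(1),"w",round(s["grip_width"],4),"gf",round(s["grasp_force"],1))
E
python3 -m pendant '[[[0,0,0,0,0,0,5.72],[0,0,0,0,0,0,5.72],[0,0,0,0,0,0,5.72],[0,0,0,0,0,0,5.72]]]' 20
python3 -c "
from h import *
go((.115,.004,.12))"
```

```text
t: 0.53
eef_pos: [0.178, -0.599, 0.2394]
orientation: [[0.993, -0.115, -0.0], [-0.115, -0.993, 0.0], [-0.0, -0.0, -1.0]]
contact_force: [-0.3, 0.2, 0.3]
grip_width: 0.0646
grasp_force: 0.0
t 0.63 shift [ 0.4267 -0.5278  0.1196] turn [-0.02  0.01 -0.06] jig [-0.3122 -0.5234  0.2395] F [-0.2 -0.6 -0.2] w 0.057 gf 0.0
```

```bash
(echo 'import numpy as np
from plant import sensors, optics
from scipy.spatial.transform import Rotation as R'; sed -n '/^JP/,$p' h.py) > g.py
python3 -m pendant '[[[0,0.0267,-0.033,0,0,0,0],[0,0.0267,-0.033,0,0,0,0],[0,0.0267,-0.033,0,0,0,0],[0,0.0267,-0.033,0,0,0,0],[0,0.0267,-0.033,0,0,0,0],[0,0.0267,-0.033,0,0,0,0],[0,0.0267,-0.033,0,0,0,0],[0,0.0267,-0.033,0,0,0,0]]]'
python3 -m pendant '[[[0,0.0267,-0.033,0.01,0,0,0],[0,0.0267,-0.033,0.01,0,0,0],[0,0.0267,-0.033,0.02,0,0,0],[0,0.0267,-0.033,0.02,0,0,0],[0,0.0267,-0.033,0.02,0,0,0],[0,0.0267,-0.033,0.02,0,0,0],[0,0.0267,-0.033,0.02,0,0,0],[0,0.0267,-0.033,0,0,0,0]]]'
python3 -m pendant '[[[0,0,0,0,0,0,0],[0,0,0,0,0,0,0]]]'
python3 -c "
from g import *
go((.114,.004,.057))"
```

```text
t: 1.3
eef_pos: [0.4161, -0.363, 0.2398]
orientation: [[0.994, -0.107, 0.0], [-0.107, -0.994, -0.0], [0.0, 0.0, -1.0]]
contact_force: [0.9, 0.5, 0.8]
grip_width: 0.0035
grasp_force: 0.0
t: 1.97
eef_pos: [0.6348, -0.1439, 0.1278]
orientation: [[0.994, -0.107, -0.006], [-0.107, -0.994, 0.001], [-0.006, -0.001, -1.0]]
contact_force: [-0.8, -0.1, 0.5]
grip_width: 0.0003
grasp_force: 0.0
t: 2.13
eef_pos: [0.6373, -0.144, 0.1311]
orientation: [[0.995, -0.104, -0.0], [-0.104, -0.995, 0.0], [-0.0, 0.0, -1.0]]
contact_force: [0.6, 0.2, -0.0]
grip_width: 0.0002
grasp_force: 0.0
t 2.13 shift [ 0.02   -0.0244  0.0741] turn [0.   0.02 0.36] jig [ 0.0941 -0.0205  0.1311] F [ 0.5  0.3 -0. ] w 0.0002 gf 0.0
```

```bash
python3 -m pendant '[[[0,0.01,-0.012,0.025,0,0,0.36],[0,0.01,-0.0124,0.025,0,0,0],[0,0,0,0.015,0,0,0],[0,0,0,0.005,0,0,0],[0,0,0,0.004,0,0,0],[0,0,0,0,0,0,0],[0,0,0,0,0,0,0]]]'
python3 -c "
from g import *
go((.114,.004,.049))"
```

```text
t: 2.72
eef_pos: [0.6589, -0.1248, 0.0588]
orientation: [[0.993, -0.117, 0.001], [-0.117, -0.993, -0.0], [0.001, 0.0, -1.0]]
contact_force: [0.9, 0.1, 0.0]
grip_width: 0.0004
grasp_force: 0.0
t 2.72 shift [ 0.0005 -0.0031  0.0098] turn [ 0.01 -0.05 -0.4 ] jig [0.1135 0.0009 0.0588] F [0.9 0.2 0. ] w 0.0004 gf 0.0
```

```bash
python3 -m pendant '[[[0,0,-0.003,0.005,0,0,-0.3],[0,0,0,0.001,0,0,0],[0,0,0,0.001,0,0,0],[0,0,0,0.001,0,0,0],[0,0,0,0,0,0,0]]]'
python3 -c "
from g import *
go((.114,.004,.049))"
```

```text
t: 3.13
eef_pos: [0.6596, -0.1209, 0.0513]
orientation: [[0.994, -0.111, 0.001], [-0.111, -0.994, -0.0], [0.001, 0.0, -1.0]]
contact_force: [-3.6, -0.2, 10.4]
grip_width: 0.0007
grasp_force: 5.3
t 3.13 shift [0.0003 0.0009 0.0023] turn [ 0.01 -0.04 -0.05] jig [0.1137 0.0049 0.0513] F [-3.6 -0.6 10.4] w 0.0007 gf 5.3
```

```bash
python3 -m pendant '[[[0,-0.001,0,0.001,0,0,0],[0,-0.001,0,0.001,0,0,0],[0,-0.001,0,0.001,0,0,0],[0,-0.001,0,0.001,0,0,0],[0,0,0,0,0,0,0]]]'
python3 -c "
from g import *
go((.106,.004,.041))"
```

```text
t: 3.55
eef_pos: [0.6571, -0.1207, 0.0486]
orientation: [[0.994, -0.111, 0.004], [-0.111, -0.994, -0.001], [0.004, 0.0, -1.0]]
contact_force: [-0.1, -0.2, 0.6]
grip_width: 0.0004
grasp_force: 0.0
t 3.55 shift [-0.0053  0.0008  0.0076] turn [ 0.02 -0.26 -0.05] jig [0.1113 0.0048 0.0486] F [-0.1 -0.2  0.6] w 0.0004 gf 0.0
```

```bash
python3 -m pendant '[[[0,-0.001,0,0.001,0,0,0],[0,-0.001,0,0.001,0,0,0],[0,-0.001,0,0.001,0,0,0],[0,-0.001,0,0.001,0,0,0],[0,0,0,0,0,0,0]]]'
python3 -c "
from g import *
go((.106,.004,.041))"
```

```text
t: 3.97
eef_pos: [0.651, -0.1199, 0.0415]
orientation: [[0.994, -0.111, -0.0], [-0.111, -0.994, 0.0], [-0.0, -0.0, -1.0]]
contact_force: [-0.1, 0.1, 0.6]
grip_width: 0.0005
grasp_force: 0.4
t 3.97 shift [0.0009 0.001  0.0005] turn [-0.    0.03 -0.06] jig [0.1051 0.005  0.0415] F [-0.1  0.1  0.6] w 0.0005 gf 0.4
```

```bash
python3 -m pendant '[[[0,0,0,0.0005,0,0,0],[0,0,0,0.0005,0,0,0],[0,0,0,0.0005,0,0,0],[0,0,0,0,0,0,0]]]'
python3 -m pendant '[[[0,0,0,-0.01,0,0,0],[0,0,0,-0.02,0,0,0],[0,-0.035,0.02,-0.03,0,0,0],[1,-0.035,0.02,-0.03,0,0,0],[1,-0.035,0.02,0,0,0,0],[1,-0.035,0.02,0,0,0,0],[1,-0.035,0.02,0,0,0,0],[1,0,0,0,0,0,0]]]'
python3 - <<'E'
from g import *
from plant import optics
import cv2
go((-.097,-.1285,.034))
a=optics.camera("top")["frame"][138:270,220:375,::-1]; a=cv2.resize(a,None,fx=3,fy=3,interpolation=cv2.INTER_CUBIC)
b=optics.camera("scene")["frame"][170:280,215:345,::-1]; b=cv2.resize(b,(0,0),fx=4,fy=4,interpolation=cv2.INTER_CUBIC)[:,:335*4]
b=cv2.resize(b,(468,396)); cv2.imwrite("pics/p2.png",cv2.resize(np.hstack([a[:, :330],b]),(798,396)))
E
```

```text
t: 4.3
eef_pos: [0.6511, -0.1199, 0.0413]
orientation: [[0.994, -0.111, -0.001], [-0.111, -0.994, 0.0], [-0.001, -0.0, -1.0]]
contact_force: [-4.0, 0.5, 11.0]
grip_width: 0.0005
grasp_force: 6.2
t: 4.97
eef_pos: [0.472, -0.195, 0.1196]
orientation: [[0.993, -0.114, -0.006], [-0.114, -0.994, 0.002], [-0.006, -0.001, -1.0]]
contact_force: [-0.1, 0.9, -0.7]
grip_width: 0.0305
grasp_force: 0.0
t 4.97 shift [-0.0318  0.0393  0.0858] turn [-0.06  0.35 -0.2 ] jig [-0.0646 -0.0894  0.1196] F [-0.2  0.8 -0.7] w 0.0305 gf 0.0
```

View pics/p2.png

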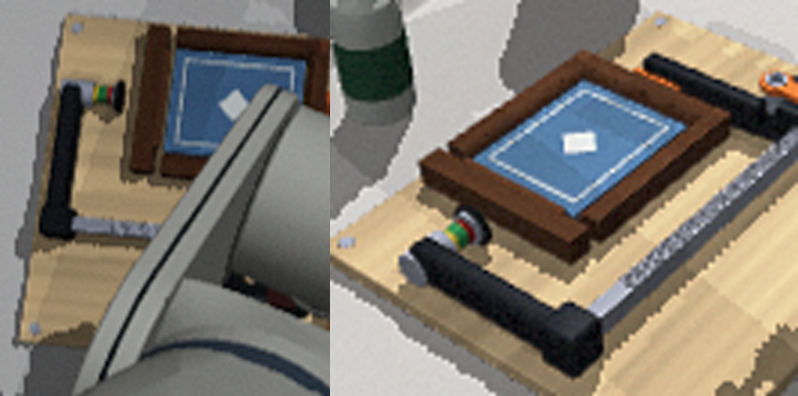

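```bash
python3 -m pendant '[[[1,-0.016,0.0197,0.01,0,0.35,-0.2],[1,-0.016,0.0197,0.015,0,0,0],[1,0,0,0.01,0,0,0],[1,0,0,0,0,0,0],[1,0,0,0,0,0,0],[1,0,0,0,0,0,0],[1,0,0,0,0,0,0],[1,0,0,0,0,0,0]]]'
python3 -c "
from g import *
go((-.097,-.1285,.034))"
```

```text
t: 5.73
eef_pos: [0.444, -0.2297, 0.0855]
orientation: [[0.994, -0.107, 0.007], [-0.107, -0.994, -0.001], [0.007, 0.0, -1.0]]
contact_force: [-0.8, -0.5, 0.5]
grip_width: 0.0873
grasp_force: 0.0
t 5.73 shift [-0.0089  0.0014  0.0514] turn [ 0.03 -0.42  0.21] jig [-0.0885 -0.1271  0.0855] F [-0.8 -0.6  0.5] w 0.0873 gf 0.0
```

```bash
python3 -m pendant '[[[1,-0.0089,0,0.01,0,-0.42,0.21],[1,0,0,0.015,0,0,0],[1,0,0,0.015,0,0,0],[1,0,0,0.006,0,0,0],[1,0,0,0.0045,0,0,0],[1,0,0,0,0,0,0],[1,0,0,0,0,0,0]]]'
python3 -c "
from g import *
go((-.097,-.1285,.034))"
```

```text
t: 6.32
eef_pos: [0.4341, -0.2291, 0.0344]
orientation: [[0.994, -0.112, -0.001], [-0.112, -0.994, 0.0], [-0.001, -0.0, -1.0]]
contact_force: [-0.1, -0.5, -0.2]
grip_width: 0.0878
grasp_force: 0.0
t 6.32 shift [0.0015 0.001  0.0004] turn [-0.    0.08 -0.07] jig [-0.0985 -0.1275  0.0344] F [-0.  -0.5 -0.2] w 0.0878 gf 0.0
```

```bash
python3 -m pendant '[[[0,0,0.001,0,0,0,0],[0,0,0,0,0,0,0],[0,0,0,0,0,0,0],[0,0,0,0,0,0,0],[0,0,0,0,0,0,0],[0,0,0,0,0,0,0],[0,0,0,0,0,0,0],[0,0,0,0,0,0,0]]]' 25
python3 -m pendant '[[[0,0,0,0,0,0,0],[0,0,0,0,0,0,0],[0,0,0,0,0,0,0],[0,0,0,0,0,0,0]]]'
python3 - <<'E'
from g import *
from plant import optics
import cv2
go((-.097,-.1285,.034))
b=optics.camera("scene")["frame"]
a=b[170:305,205:405,::-1]; cv2.imwrite("pics/s3.png",cv2.resize(a,None,fx=4,fy=4,interpolation=cv2.INTER_CUBIC))
E
```

```text
t: 6.98
eef_pos: [0.4332, -0.2299, 0.0346]
orientation: [[0.994, -0.11, -0.003], [-0.11, -0.994, -0.0], [-0.003, 0.0, -1.0]]
contact_force: [-6.0, -2.9, 4.5]
grip_width: 0.0391
grasp_force: 24.9
t: 7.32
eef_pos: [0.4332, -0.2299, 0.0346]
orientation: [[0.994, -0.111, -0.003], [-0.111, -0.994, 0.001], [-0.003, -0.0, -1.0]]
contact_force: [-4.4, 0.4, 5.6]
grip_width: 0.0389
grasp_force: 24.9
t 7.32 shift [0.0022 0.0001 0.0006] turn [-0.02  0.15 -0.06] jig [-0.0992 -0.1284  0.0346] F [-4.4 -0.1  5.6] w 0.0389 gf 24.9
```

View pics/s3.png

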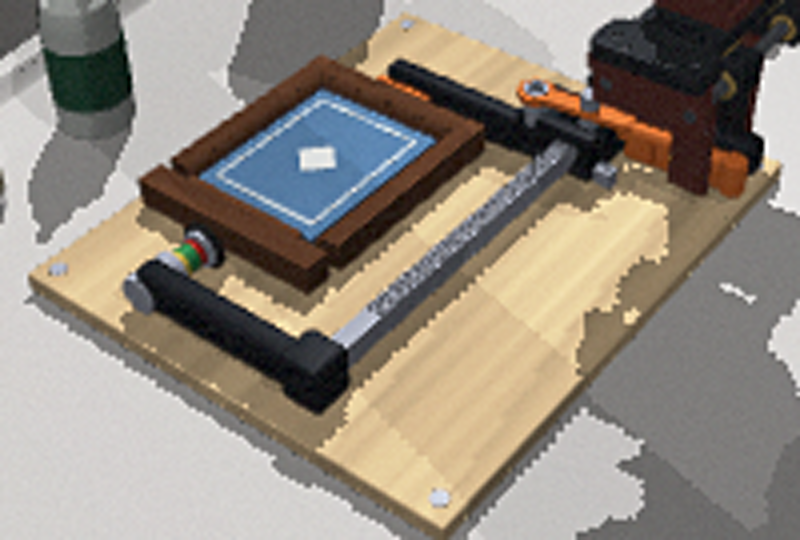

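```bash
python3 -m pendant '[[[1,0,0,0,0,0,0],[1,0,0,0,0,0,0],[1,0,0,0,0,0,0],[1,0,0,0,0,0,0],[1,0,0,0,0,0,0],[1,0,0,0,0,0,0],[1,0,0,0,0,0,0]]]'
cat > m.py <<'E'
from h import *
jig=lambda w:RJ.T@(w-[*JP,0])
ref=cv2.imread("pics/scene0.png")[:,:,::-1].copy()
def draw(img):
    # track jaw knob in scene view; convert pixel shift along projected jig y to mm
    up=lambda a:cv2.resize(a,None,fx=8,fy=8,interpolation=cv2.INTER_CUBIC)
    t=up(ref[252:275,272:293]); s=up(img[235:285,260:325]); r=cv2.matchTemplate(s,t,cv2.TM_CCOEFF_NORMED)
    _,v,_,l=cv2.minMaxLoc(r); d=np.array(l)/8-[272-260,252-235]
    a,b=proj("scene",[W((-.03,.13,.025)),W((-.03,.12,.025))]); e=(b-a)/10
    return d@e/(e@e), d, v
if __name__=="__main__":
    s=CAM["scene"]["frame"]; print("draw since start mm",draw(s),"t",sensors.sense()["t"])
E
python3 - <<'E'
from m import *
print(draw(CAM["scene"]["frame"]), sensors.sense()["grip_width"])
T=lambda c:(220+c[0]/4.5-.4,138+c[1]/4.5-.4)
print("pad",jig(ray("top",*T((187,125)),.032)),jig(ray("top",*T((187,143)),.035)))
for c in[(222,40),(196,250)]:print("rail",jig(ray("top",*T(c),.031)))
E
```

```text
t: 7.95
eef_pos: [0.4348, -0.2305, 0.0345]
orientation: [[0.994, -0.112, 0.0], [-0.112, -0.994, -0.001], [0.0, 0.001, -1.0]]
contact_force: [-0.1, 0.5, 0.0]
grip_width: 0.0819
grasp_force: 0.0
(np.float64(4.559903976182234), array([ 1.5  , -1.375]), 0.9824655652046204) 0.0870114828291007
pad [0.09314584 0.10009754 0.032     ] [0.08202945 0.09817352 0.035     ]
rail [0.14484491 0.0867022  0.031     ]
rail [0.02268144 0.08627679 0.031     ]
```

```bash
python3 -m pendant '[[[0,0,0,0,0,0,0],[0,0,0,0,0,0,0],[0,0,0,0,0,0,0],[0,0,0,0,0,0,0],[0,0,0,0,0,0,0],[0,0,0,0,0,0,0],[0,0,0,0,0,0,0],[0,0,0,0,0,0,0]]]'
python3 m.py
python3 -m pendant '[[[1,0,0,0,0,0,0],[1,0,0,0,0,0,0],[1,0,0,0,0,0,0],[1,0,0,0,0,0,0],[1,0,0,0,0,0,0],[1,0,0,0,0,0,0],[1,0,0,0,0,0,0]]]'
python3 -m pendant '[[[0,0,0,0,0,0,0],[0,0,0,0,0,0,0],[0,0,0,0,0,0,0],[0,0,0,0,0,0,0],[0,0,0,0,0,0,0],[0,0,0,0,0,0,0],[0,0,0,0,0,0,0],[0,0,0,0,0,0,0]]]'
python3 - <<'E'
from m import *
b=CAM["scene"]["frame"]; print(draw(b),sensors.sense()["t"])
cv2.imwrite("pics/s5.png",cv2.resize(b[195:275,220:340,::-1],None,fx=6,fy=6,interpolation=cv2.INTER_CUBIC))
E
```

```text
t: 8.72
eef_pos: [0.4329, -0.2298, 0.0342]
orientation: [[0.994, -0.11, -0.003], [-0.11, -0.994, 0.0], [-0.003, 0.0, -1.0]]
contact_force: [-6.3, -4.6, 1.8]
grip_width: 0.0387
grasp_force: 24.9
draw since start mm (np.float64(10.701759639712666), array([ 3.5 , -3.25]), 0.9853169918060303) t 8.8167
t: 9.4
eef_pos: [0.4348, -0.2305, 0.0345]
orientation: [[0.994, -0.112, 0.0], [-0.112, -0.994, -0.001], [0.0, 0.001, -1.0]]
contact_force: [-0.1, 0.6, 0.3]
grip_width: 0.0818
grasp_force: 0.0
t: 10.07
eef_pos: [0.4333, -0.23, 0.0343]
orientation: [[0.994, -0.11, -0.003], [-0.11, -0.994, 0.0], [-0.003, 0.0, -1.0]]
contact_force: [-1.5, 1.8, 2.9]
grip_width: 0.039
grasp_force: 24.7
(np.float64(16.47171313151837), array([ 5.5  , -4.875]), 0.9697481393814087) 10.1667
```

View pics/s5.png

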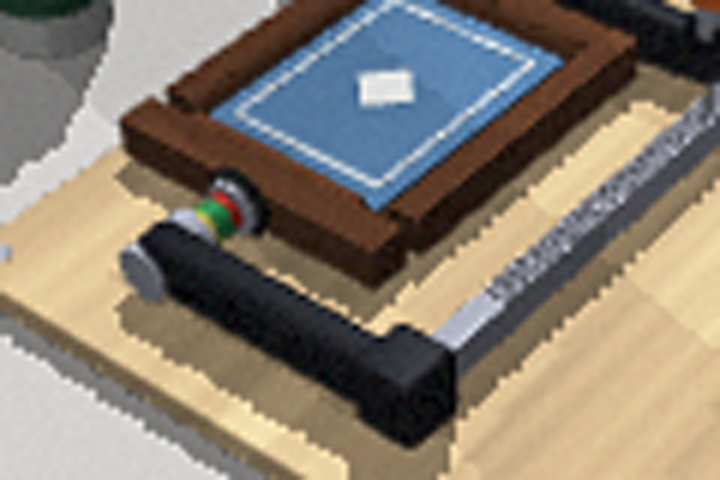

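Pad (crop 240,200) touches the rail, which still stands slightly off (gap at 170,95 and 405,215); yellow, green and red all show. One more pump.

```bash
python3 -m pendant '[[[1,0,0,0,0,0,0],[1,0,0,0,0,0,0],[1,0,0,0,0,0,0],[1,0,0,0,0,0,0],[1,0,0,0,0,0,0],[1,0,0,0,0,0,0],[1,0,0,0,0,0,0]]]' >/dev/null
python3 -m pendant '[[[0,0,0,0,0,0,0],[0,0,0,0,0,0,0],[0,0,0,0,0,0,0],[0,0,0,0,0,0,0],[0,0,0,0,0,0,0],[0,0,0,0,0,0,0],[0,0,0,0,0,0,0],[0,0,0,0,0,0,0]]]'
python3 - <<'E'
from m import *
b=CAM["scene"]["frame"]; print(draw(b),sensors.sense()["t"])
f=lambda a,z:cv2.resize(a[:,:,::-1],None,fx=z,fy=z,interpolation=cv2.INTER_CUBIC)
t=CAM["top"]["frame"]
A=f(b[195:255,225:305],7)[:420,:560]; B=f(t[140:200,235:265],7)
cv2.imwrite("pics/s6.png",np.hstack([A,B]))
E
```

```text
t: 11.42
eef_pos: [0.4332, -0.23, 0.0343]
orientation: [[0.994, -0.11, -0.003], [-0.11, -0.994, 0.0], [-0.003, 0.0, -1.0]]
contact_force: [-0.7, 2.0, 1.2]
grip_width: 0.0392
grasp_force: 24.7
(np.float64(22.427617709186443), array([ 7.5  , -6.625]), 0.9725981950759888) 11.5167
```

View pics/s6.png

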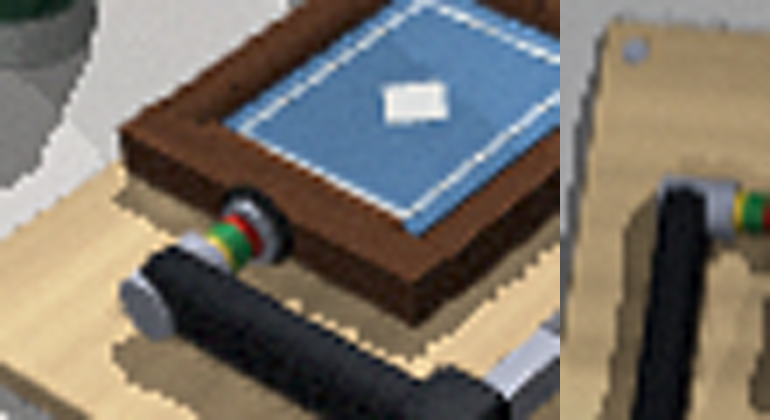

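The rail is home and a sliver of yellow (crop 220,250) still shows beyond the sleeve; one more pump should put the edge mid-green.

```bash
python3 -m pendant '[[[1,0,0,0,0,0,0],[1,0,0,0,0,0,0],[1,0,0,0,0,0,0],[1,0,0,0,0,0,0],[1,0,0,0,0,0,0],[1,0,0,0,0,0,0],[1,0,0,0,0,0,0]]]' >/dev/null
python3 -m pendant '[[[0,0,0,0,0,0,0],[0,0,0,0,0,0,0],[0,0,0,0,0,0,0],[0,0,0,0,0,0,0],[0,0,0,0,0,0,0],[0,0,0,0,0,0,0],[0,0,0,0,0,0,0],[0,0,0,0,0,0,0]]]'
python3 - <<'E'
from m import *
b=CAM["scene"]["frame"]; print(draw(b),sensors.sense()["t"])
f=lambda a,z:cv2.resize(a[:,:,::-1],None,fx=z,fy=z,interpolation=cv2.INTER_CUBIC)
t=CAM["top"]["frame"]
A=f(b[195:255,225:305],7)[:420,:560]; B=f(t[140:200,235:265],7)
cv2.imwrite("pics/s7.png",np.hstack([A,B]))
E
```

```text
t: 12.77
eef_pos: [0.4333, -0.2301, 0.0343]
orientation: [[0.994, -0.11, -0.003], [-0.11, -0.994, -0.0], [-0.003, 0.001, -1.0]]
contact_force: [-2.4, -0.0, 0.9]
grip_width: 0.0384
grasp_force: 24.8
(np.float64(27.59254644318041), array([ 9.25 , -8.125]), 0.9667360782623291) 12.8667
```

View pics/s7.png

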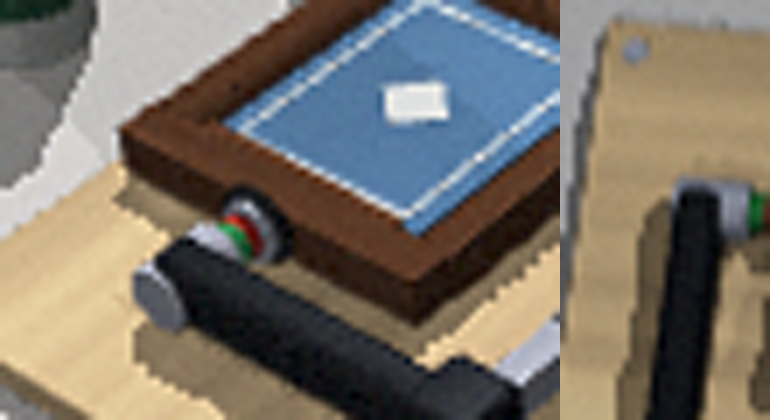

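The yellow is gone and the sleeve's edge stands on green (crop 232,240), with all of the red still showing. The rail is home, the tile is level, and the grip still holds at 25 N.

```bash
python3 -c "
from plant import ticket
print(ticket.finish_job())"
```

```text
the job is handed in; nothing more can be done
None
```

The job is handed in: the tile lies level, the loose rail is home, the sleeve's edge stands on green with the red still clear, and the gripper is still holding handle and trigger squeezed at 25 N, after about 13 s of the 48 s allowed.

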